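# Sort salvaged e-bike connectors into stock bins and scrap

### The arm

A 6-joint arm with a two-finger parallel gripper is mounted at the origin on the work surface. World frame = base frame: x ahead of the robot, y to its left, z up, the work surface at z = 0. Lengths are in mm, angles in degrees, forces in N, time in s.
With the tool pointing down it reaches from about 350 to 850 mm from the base axis. Payload 8.1 kg.
Tool frame: the origin (TCP) lies at the very end of the fingers, on their centre line; the grasp point (between the pads) lies 19 mm behind it (r.grip_point_offset is the distance from the TCP to the grasp point, in mm); z points along the fingers, y is the line along which they close (so a half turn about z gives the same grasp; the last joint's range is limited). The gripper opens to 85 mm and grips with 20 to 120 N. Pads are 22 mm wide; open, the fingers measure 114 mm over their backs; the gripper's body (76 mm by 85 mm) begins 54 mm behind the grasp point. The pads swing forward as they close: fully open they stand 13 mm farther back than shut.
Start: joints at [66.383, 7.471, 85.268, -0, 87.261, -4.893], TCP at [192.587, 568.257, 231.292] pointing down, gripper open.
Joint ranges: [-169.43, 169.43], [-51.17, 129.36], [1.28, 143.12], [-76.62, 256.62], [0, 156.53], [-152.29, 152.29]. Speed limits (degrees/s): [136.94, 136.94, 159.86, 180, 180, 180].

### API

Orientations are given as [roll, pitch, yaw] about the fixed x, y, z axes, in that order (R = Rz(yaw) Ry(pitch) Rx(roll)).
In Python, from bench import status, eyes, r gives the robot as it stands.
- The arm moves only by the shell command python3 -m handwheel 'ROWS' [FORCE]. ROWS is a JSON object whose one key "series" holds a list that holds one entry, the list of rows, each a list of 7 numbers: the shift along the tool's x, y, z in cm, then the turn, a rotation vector about the tool's x, y, z in rad, then the opening, from 0 (shut) to 1 (fully open). In form: {"series": [[[tx, ty, tz, rx, ry, rz, claw], ...]]}. A call has 1 to 12 rows; each row is the pose to reach, as a shift and turn from the pose commanded when the call began, along the tool's axes at that moment; what a row does not reach only later rows make up. A row lasts 1/8 s, in which the tool goes at most 62.5 mm and 10.7 degrees, less where a joint would pass 70% of its speed; a pose out of reach is approached as far as the arm can. A call with a gripper value outside its range is refused whole. The fingers move at their own pace and stop on an object; FORCE is the grip in N (left out, the last holds). Time passes only in rows, so rows that repeat a pose let the fingers close. It gives the time, the measured TCP pose, the force, the opening and the grip force at its end, in the units of the state.
- status.sense(): the state, without advancing time (a new reading comes with each control period).
- eyes.snapshot(name): name is "scene" or "top" or "wrist"; returns a dict with "img" (420x560x3 uint8, red, green, blue), "mtx" (3x3 intrinsics, pixels), "k1" (the pictures are not rectified: a ray, as slopes to the right and down, at radius r is drawn at 1 + k1 r^2 times it, then the intrinsics apply), "R" (3x3) and "t" (3): a world point X has camera coordinates R X + t. Camera axes: x right, y down, z forward; pixel columns grow to the right and rows downward; lengths in mm; the calibration is good to about 2 mm. A picture is of the moment at which its call begins. There is no depth.
- r.hand_in(): hands the job in; it is judged then, once.
The state is a dict: "time": time; "joint_pos": joint angles; "qd": joint speeds; "joint_efforts": joint torques, N m; "tool_pos": TCP position; "tcp_rot": TCP orientation; "ft_force": force on the tool from outside, world axes, zero at the start; "wrist_torque": the same for the moment, N m; "finger_gap": finger opening in mm; "grip_force": force on a finger pad.
Only numpy, scipy, OpenCV 4.12 (cv2) and the standard library are available. Lean on these libraries where they do the work, as an engineer would, in place of code of your own. Each camera call takes 0.05 s, during which the arm holds its last target. There are 200 camera calls.

### The job

Sort the five loose connector housings lying on the repair bench: lay each of the three sound ones flat on the clear floor of the bin that already holds its own kind (yellow, grey or white), and put the two charred ones into the red scrap bin. Lower each one into its bin rather than dropping it, and do not knock over or shove the little flux bottle standing among them.

Things in the scene. Friction and masses are not known exactly. Their poses are not given: they have to be found in the camera images.
- yellow_good: Sound yellow two-pole battery plug, clean yellow all over, 46 mm long, 28 mm wide, 20 mm high, about 45 g. Origin under its centre; x along the length towards the mating end, y across the width, z up. Lies flat at the start, any yaw. Straight parallel sides for gripping across y.
- yellow_burnt: Charred yellow battery plug: same 46 x 28 x 20 mm housing, but its mating half (+x) is burnt black and lumpy, about 45 g. Origin under its centre; x along the length towards the mating end, y across the width, z up. Lies flat at the start, any yaw. Straight parallel sides for gripping across y.
- grey_good: Sound grey heavy-duty connector housing, grey all over, 48 mm long, 16 mm high, 37 mm wide (30 mm over the foremost 18 mm at +x; the grip at the origin is 37 mm wide), about 55 g. Origin under its centre; x along the length towards the mating end, y across the width, z up. Lies flat at the start, any yaw. Straight parallel sides for gripping across y.
- grey_burnt: Charred grey connector housing: same 48 x 37 x 16 mm shape, but its mating half (+x) is burnt black and lumpy, about 55 g. Origin under its centre; x along the length towards the mating end, y across the width, z up. Lies flat at the start, any yaw. Straight parallel sides for gripping across y.
- white_good: Sound white six-way signal connector housing, 36 mm long, 26 mm wide, 18 mm high, about 25 g. Origin under its centre; x along the length towards the mating end, y across the width, z up. Lies flat at the start, any yaw. Straight parallel sides for gripping across y.
- bin_yellow: Blue stock bin with yellow battery plugs, 160 (x) x 120 (y) mm outside, open, walls 4 mm, floor top 4 mm above origin. Back wall (+x) 52 mm high; sides 50 mm, 34 mm in the front half; front lip (-x, robot side) 28 mm. Fixed. Origin under centre; x axis within 0.06 rad of world x. Stock, up to 45 mm high, fills local x over +24 mm; the floor before it (x -76 to +24, y -56 to +56 mm) is clear.
- bin_grey: Blue stock bin with grey connector housings, 160 (x) x 120 (y) mm outside, open, walls 4 mm, floor top 4 mm above origin. Back wall (+x) 52 mm high; sides 50 mm, 34 mm in the front half; front lip (-x, robot side) 28 mm. Fixed. Origin under centre; x axis within 0.06 rad of world x. Stock, up to 37 mm high, fills local x over +24 mm; the floor before it (x -76 to +24, y -56 to +56 mm) is clear.
- bin_white: Blue stock bin with white connector housings, 160 (x) x 120 (y) mm outside, open, walls 4 mm, floor top 4 mm above origin. Back wall (+x) 52 mm high; sides 50 mm, 34 mm in the front half; front lip (-x, robot side) 28 mm. Fixed. Origin under centre; x axis within 0.06 rad of world x. Stock, up to 41 mm high, fills local x over +24 mm; the floor before it (x -76 to +24, y -56 to +56 mm) is clear.
- bin_scrap: Red scrap bin, empty at the start; the whole inner floor, 152 x 112 mm, is clear, so there is room for both charred housings one behind the other. 160 (x) x 120 (y) mm outside, open, walls 4 mm, floor top 4 mm above origin. Back wall (+x) 52 mm high; sides 50 mm, 34 mm in the front half; front lip (-x, robot side) 28 mm. Fixed. Origin under centre; x axis within 0.06 rad of world x.
- flux_bottle: Small amber bottle with a black cap, 28 mm diameter, 60 mm tall, about 50 g, standing loose on the bench between the housings and the bins. Origin under its centre, z up its axis.
Not all that is in view belongs to the job. Several things have the shape of the white_good; the one meant has the colours described above. Leave any pink look-alike of the grey_good alone.

How it is judged:
By the outcome, as a careful person would: the job done as asked, in the order asked, and still so for the second after the job is handed in, with the robot touching nothing.
It also fails if it takes over 120 s, if anything falls off the work surface, if the arm or the gripper's body presses on something with over 40 N, if the wrist force passes 120 N, or if a joint passes its speed limit or range.

## Working session

There is one attempt and no reset: what is moved stays moved. The work goes in short steps, Python scripts to look and compute and a shell command to move; the robot and the scene stay as the last step left them, time stands still between calls to the robot, and variables do not carry over. Pictures are saved under pics/ and viewed, at most 14 in all, crops included, and the job is handed in when it is done.

```bash
ls; mkdir -p pics; python3 - <<'E'
from bench import status, eyes, r
import cv2
s=status.sense();print({k:(v if not hasattr(v,'tolist') else v.tolist()) for k,v in s.items()}, r.grip_point_offset)
for n in ["scene","top"]:
    d=eyes.snapshot(n);cv2.imwrite(f"pics/{n}0.png",d["img"][:,:,::-1]);print(n,d["mtx"],d["k1"],d["R"],d["t"])
E
```

```text
pics
{'time': 0.0, 'joint_pos': [66.38346570524342, 7.514118137454361, 85.32808617706667, 0.002321182317949651, 87.26116243701514, -4.892942736176317], 'qd': [-0.03625918223506703, -0.0055020831754477185, -0.1177181789942674, -0.05310740154185281, -0.12167317406123272, 0.058883150199063525], 'joint_efforts': [0.0005150449760549236, -56.94039702415466, -50.055084228515625, 0.00018033072592515964, 0.014717933954671025, -0.00011552370324352523], 'tool_pos': [192.35063960054694, 567.7679685458999, 230.26617975490734], 'tcp_rot': [-179.89720767298036, -0.011126458441626541, 161.27628545491822], 'ft_force': [-0.8027752435916132, -0.00608492858682585, 0.003775210970566316], 'wrist_torque': [0.014350377337565048, -0.0024687005433960546, -0.05700260676798347], 'grip_force': 0.0, 'finger_gap': 85.3374747841348} 18.700000000000003
scene [[388.84513646   0.         279.22517108]
 [  0.         388.84513646 209.00380628]
 [  0.           0.           1.        ]] -0.06070599097941477 [[-0.8442991   0.53548981  0.02024057]
 [ 0.28999697  0.48834413 -0.82305636]
 [-0.45062266 -0.68903604 -0.56759894]] [ 386.91479845 -125.06612082 1057.36253916]
top [[448.69838815   0.         278.08670626]
 [  0.         448.69838815 195.79544002]
 [  0.           0.           1.        ]] -0.13667781943668061 [[ 0.00436695 -0.99998977 -0.00118058]
 [-0.98553949 -0.00410386 -0.16939618]
 [ 0.1693896   0.00190326 -0.98554733]] [ 53.22503194 488.42107392 864.35179211]
```

View pics/top0.png

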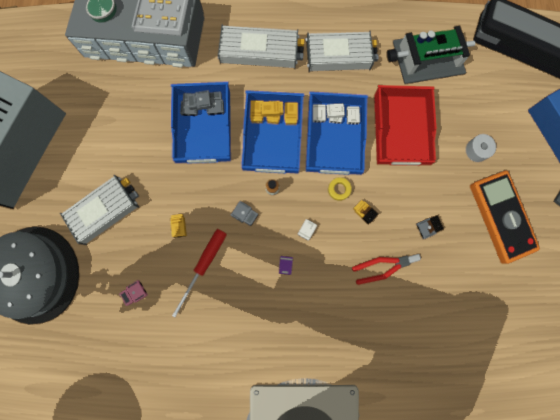

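View pics/scene0.png

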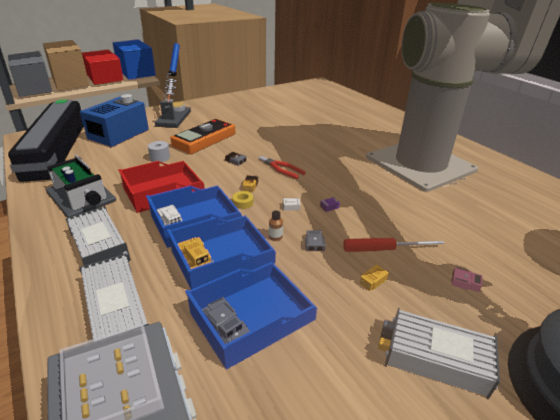

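The top view shows these things that could be taken for the five housings:
- Yellow: the clean plug at (177,225) and the half-black plug at (366,211). The yellow tape ring at (340,188) is not a housing.
- Grey: the grey housing at (245,212) and the half-black one at (430,226). The pink look-alike at (134,293) stays where it is.
- White: the white housing at (308,229). The purple look-alike at (286,265) stays where it is.

The bottle is at (272,186). The bins are grey (201,122), yellow (273,132), white (337,133) and red (406,125). I'll check the choices in a close crop next.

```bash
cat > h.py <<'E'
import numpy as np, cv2
from scipy.spatial.transform import Rotation as Ro
from bench import status, eyes, r
def px2w(d,uv,z):
    K=d["mtx"]; p=(np.array(uv,float).reshape(-1,2)-[K[0,2],K[1,2]])/[K[0,0],K[1,1]]
    q=cv2.undistortPoints(p.reshape(-1,1,2),np.eye(3),np.array([d["k1"],0,0,0.])).reshape(-1,2)
    R,t=np.array(d["R"]),np.array(d["t"]); C=-R.T@t
    v=np.c_[q,np.ones(len(q))]@R
    return C+v*((np.array(z)-C[2])/v[:,2])[:,None]
def w2px(d,X):
    R,t=np.array(d["R"]),np.array(d["t"])
    return cv2.projectPoints(np.array(X,float).reshape(-1,1,3),cv2.Rodrigues(R)[0],t,d["mtx"],np.array([d["k1"],0,0,0.]))[0].reshape(-1,2)
def go(p,yaw=None,cur=None):
    """shift (cm) and rotvec (rad) from the present pose to TCP p, tool down with tool-x yaw (deg)"""
    s=status.sense(); P=np.array(s["tool_pos"]) if cur is None else np.array(cur[:3])
    A=Ro.from_euler("xyz",s["tcp_rot"] if cur is None else [180,0,cur[3]],degrees=True)
    y0=(s["tcp_rot"][2] if cur is None else cur[3])
    if yaw is None: yaw=y0
    B=Ro.from_euler("xyz",[180,0,yaw],degrees=True)
    return np.round(A.inv().apply(np.array(p)-P)/10,2).tolist()+np.round((A.inv()*B).as_rotvec(),3).tolist()
E
python3 - <<'E'
from h import *
d=eyes.snapshot("top");np.save("top.npy",d,allow_pickle=True)
im=d["img"][75:305,110:450,::-1]
cv2.imwrite("pics/c1.png",cv2.resize(im,None,fx=2.35,fy=2.35,interpolation=cv2.INTER_CUBIC))
hsv=cv2.cvtColor(d["img"],cv2.COLOR_RGB2HSV)
print([hsv[y,x].tolist() for x,y in [(177,225),(366,211),(245,212),(430,226),(308,229),(286,265),(134,293),(250,290),(330,250),(150,230)]])
E
```

```text
[[22, 178, 208], [14, 168, 70], [94, 15, 121], [23, 17, 137], [30, 13, 217], [139, 138, 100], [175, 37, 125], [18, 108, 113], [18, 97, 191], [18, 101, 175]]
```

View pics/c1.png

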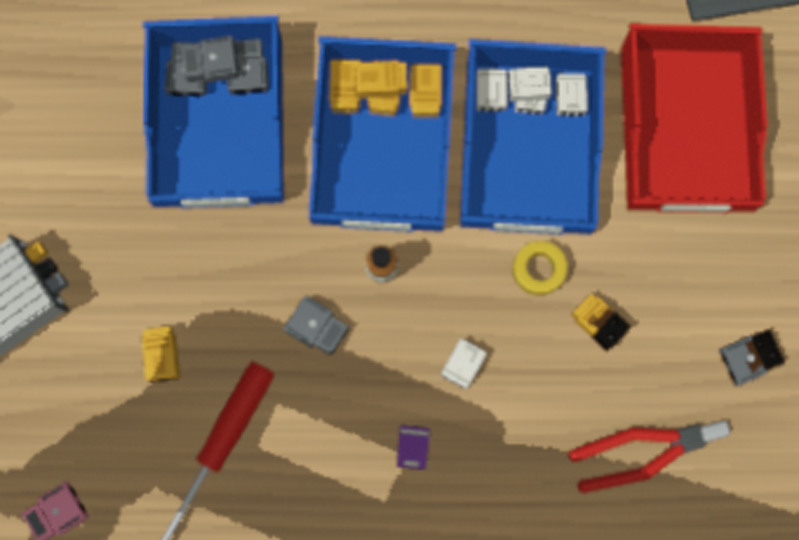

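The crop, with positions in full-image pixels, confirms the choices:
- The clean yellow plug is at (178,226), and the yellow one with a black half is at (366,211), black end lower right.
- The clean grey housing is at (245,213), and the grey one with a black half is at (430,227), black end right.
- The white housing is at (308,229).
- The purple (286,265) and pink (134,292) pieces stay where they are.
- The bottle is at about (272,187).

Next I'll measure them.

```bash
cat > m.py <<'E'
from h import *
d=np.load("top.npy",allow_pickle=True).item(); hsv=cv2.cvtColor(d["img"],cv2.COLOR_RGB2HSV).astype(int)
H,S,V=hsv[...,0],hsv[...,1],hsv[...,2]
non=((S<65)|(S>150)|(V<60))
for n,c,h in [("yg",(178,226),20),("yb",(366,211),20),("gg",(245,213),16),("gb",(430,227),16),("wg",(308,229),18)]:
    m=np.zeros(V.shape,np.uint8); w=17
    m[c[1]-w:c[1]+w,c[0]-w:c[0]+w]=non[c[1]-w:c[1]+w,c[0]-w:c[0]+w]
    k,l,st,ce=cv2.connectedComponentsWithStats(m); i=1+st[1:,4].argmax(); ys,xs=np.where(l==i)
    W=px2w(d,np.c_[xs,ys],h*0.6)[:,:2]
    (cx,cy),(a,b),t=cv2.minAreaRect(W.astype(np.float32))
    if a<b: a,b,t=b,a,t+90
    print(n,st[i].tolist(),"c",np.round([cx,cy],1),"mean",W.mean(0).round(1),"size",round(a,1),round(b,1),"long axis",round(t%180,1))
# bins: corners of rim, px (full image): front-left, front-right, back-left, back-right
for n,z,h in [("bottle cap (272,185)",60,(272,184.5))]: print(n,px2w(d,[h],z).round(1))
f=lambda p:(np.array(p)/2.35+[110,75])
for n,C in {"grey":[(150,205),(281,203),(146,23),(278,18)],"yellow":[(312,224),(445,228),(320,39),(455,43)],"white":[(463,227),(597,231),(470,41),(604,46)],"scrap":[(630,209),(765,208),(630,25),(761,29)]}.items():
    P=px2w(d,f(C),[28,28,52,52])[:,:2]; u=(P[2]+P[3]-P[0]-P[1])/2
    print(n,"centre",P.mean(0).round(1),"len",np.linalg.norm(u).round(1),"w",np.linalg.norm(P[0]-P[1]).round(1),np.linalg.norm(P[2]-P[3]).round(1),"yaw",np.degrees(np.arctan2(u[1],u[0])).round(1))
E
python3 m.py
```

```text
yg [171, 214, 16, 23, 318] c [430.4 263.4] mean [430.  263.2] size 47.2 30.6 long axis 8.4
yb [354, 200, 24, 24, 309] c [ 461.4 -126.5] mean [ 461.6 -126.2] size 45.5 30.2 long axis 44.4
gg [230, 201, 28, 25, 390] c [455.7 125.5] mean [456.5 126.1] size 48.7 37.6 long axis 56.5
gb [416, 216, 27, 23, 364] c [ 429.5 -264. ] mean [ 429.4 -262.8] size 50.5 36.7 long axis 113.3
wg [298, 219, 19, 21, 253] c [423.6  -4.9] mean [423.8  -4.7] size 38.2 28.6 long axis 153.1
bottle cap (272,185) [[507.8  67.5  60. ]]
grey centre [644.1 218.3] len 164.5 w 117.4 119.8 yaw 2.1
yellow centre [624.2  66.6] len 164.1 w 117.3 120.5 yaw -2.5
white centre [622.5 -67.3] len 164.8 w 118.8 120.3 yaw -2.4
scrap centre [ 641.8 -215.7] len 163.5 w 123.7 121.4 yaw -0.3
```

```bash
python3 -c "
from h import *
print(go([430.4,263.4,200],188.4)); print(go([430.4,263.4,110],188.4))"
```

```text
[-32.31, -21.19, 3.07, -0.001, -0.0, -0.473]
[-32.31, -21.18, 12.07, -0.001, -0.0, -0.473]
```

```bash
python3 -m handwheel '{"series": [[[-16.2,-10.6,1.5,0,0,-0.237,0.7],[-16.2,-10.6,1.5,0,0,-0.237,0.7],[-16.2,-10.6,1.5,0,0,-0.237,0.7],[-32.3,-21.2,8,0,0,-0.473,0.7],[-32.3,-21.2,8,0,0,-0.473,0.7],[-32.3,-21.2,8,0,0,-0.473,0.7],[-32.3,-21.2,10,0,0,-0.473,0.7],[-32.3,-21.2,10,0,0,-0.473,0.7],[-32.3,-21.2,10,0,0,-0.473,0.7],[-32.3,-21.2,10,0,0,-0.473,0.7]]]}' 40
python3 - <<'E'
from h import *
s=status.sense();print(s["time"],s["tool_pos"],s["tcp_rot"],s["finger_gap"])
d=eyes.snapshot("wrist");cv2.imwrite("pics/w1.png",d["img"][:,:,::-1]);np.save("w1.npy",d,allow_pickle=True)
print(w2px(d,[[430.4,263.4,12]]), -d["R"].T@d["t"])
E
```

```text
time: 1.4
tool_pos: [430.5, 265.1, 132.5]
tcp_rot: [180.0, 0.1, -171.5]
ft_force: [0.1, 0.0, -0.0]
finger_gap: 60.0
grip_force: 0.0
1.4 [430.54456441 265.06957616 132.52329381] [ 1.79954313e+02  9.77956034e-02 -1.71541329e+02] 60.03357826478041
[[273.18222367 198.19982033]] [364.34512327 255.21893084 275.59575649]
```

View pics/w1.png

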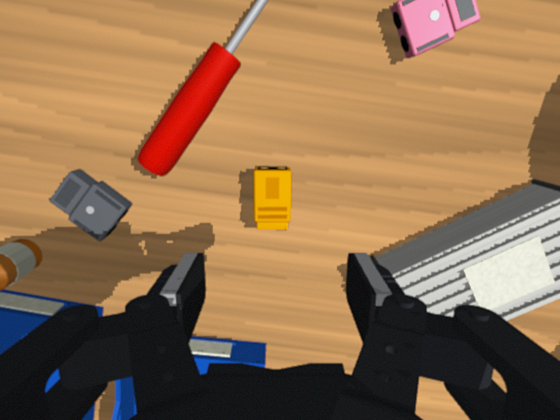

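The wrist view shows the clean yellow plug centred at (272,197), against a predicted (273,198), and lined up with the fingers. I'll descend and grip.

```bash
python3 -c "
from h import *
print(go([430.4,263.4,3],188.4))"
```

```text
[0.06, -0.17, 12.95, 0.001, 0.002, 0.001]
```

```bash
python3 -m handwheel '{"series": [[[0.05,-0.17,6,0,0,0,0.6],[0.05,-0.17,9,0,0,0,0.6],[0.05,-0.17,11.5,0,0,0,0.6],[0.05,-0.17,12.9,0,0,0,0.6],[0.05,-0.17,12.9,0,0,0,0.6],[0.05,-0.17,12.9,0,0,0,0],[0.05,-0.17,12.9,0,0,0,0],[0.05,-0.17,12.9,0,0,0,0],[0.05,-0.17,12.9,0,0,0,0],[0.05,-0.17,12.9,0,0,0,0]]]}' 40
python3 -c "
from h import *
s=status.sense(); y=s['tcp_rot'][2]
a=np.radians(-2.5); c=np.array([624.2,66.6])+np.array([np.cos(a),np.sin(a)])*-30
print(c); P=list(s['tool_pos'])+[y]
print(go([*s['tool_pos'][:2],120])); print(go([*c,120],177.5)); print(go([*c,s['tool_pos'][2]+4],177.5))"
```

```text
time: 2.7
tool_pos: [431.5, 262.7, 3.9]
tcp_rot: [179.9, 0.2, -171.6]
ft_force: [-1.0, -0.3, 7.4]
finger_gap: 26.8
grip_force: 41.0
[594.22855335  67.90858162]
[-0.03, 0.01, -11.61, 0.001, 0.003, 0.0]
[-13.3, -21.63, -11.6, 0.001, 0.003, 0.19]
[-13.27, -21.64, -0.39, 0.001, 0.003, 0.19]
```

```bash
python3 -m handwheel '{"series": [[[0,0,-3,0,0,0,0],[0,0,-8,0,0,0,0],[0,0,-11.6,0,0,0,0],[-4.4,-7.2,-11.6,0,0,0.06,0],[-8.8,-14.4,-11.6,0,0,0.12,0],[-13.3,-21.6,-11.6,0,0,0.19,0],[-13.3,-21.6,-11.6,0,0,0.19,0],[-13.3,-21.6,-11.6,0,0,0.19,0],[-13.3,-21.6,-11.6,0,0,0.19,0]]]}' 40
python3 - <<'E'
from h import *
s=status.sense();print(s["finger_gap"],s["grip_force"]);c=[594.2,67.9]
print(go([*c,8],177.5))
d=eyes.snapshot("wrist");cv2.imwrite("pics/w2.png",d["img"][:,:,::-1])
u=np.array([np.cos(np.radians(-2.5)),np.sin(np.radians(-2.5)),0]);v=np.array([-u[1],u[0],0]);o=np.array([624.2,66.6,0])
print(w2px(d,[o-78*u+58*v+[0,0,28],o-78*u-58*v+[0,0,28]]))
E
```

```text
time: 3.82
tool_pos: [593.1, 67.4, 118.1]
tcp_rot: [180.0, -0.0, 177.4]
ft_force: [-0.4, 0.2, 0.1]
finger_gap: 27.4
grip_force: 40.1
27.422875923704254 40.10225057601929
[-0.12, 0.05, 11.01, 0.0, -0.001, -0.001]
[[365.5780495  140.39750463]
 [186.57034477 140.38050989]]
```

View pics/w2.png

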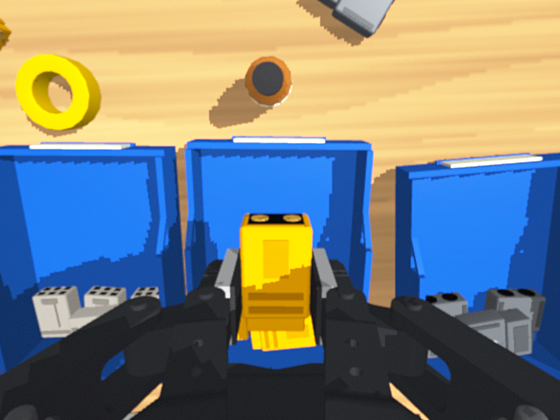

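The plug is held squarely over the clear floor of the yellow bin. The lip runs from (187,143) to (371,143) against a predicted (187–366,140), and the bottle at (268,80) is untouched.

```bash
python3 -m handwheel '{"series": [[[0,0.05,5,0,0,0,0],[0,0.05,8,0,0,0,0],[0,0.05,10,0,0,0,0],[0,0.05,10.7,0,0,0,0],[0,0.05,10.95,0,0,0,0],[0,0.05,10.95,0,0,0,0]]]}' 40
python3 -m handwheel '{"series": [[[0,0,0,0,0,0,0.5],[0,0,0,0,0,0,0.5],[0,0,0,0,0,0,0.5],[0,0,-3,0,0,0,0.5],[0,0,-8,0,0,0,0.5],[0,0,-11,0,0,0,0.5],[0,0,-11,0,0,0,0.5]]]}' 40
python3 - <<'E'
from h import *
d=eyes.snapshot("top");np.save("top.npy",d,allow_pickle=True)
s=status.sense();P=s["tool_pos"]
print("gg",go([455.7,125.5,120],56.5),go([455.7,125.5,120],236.5),s["joint_pos"])
E
python3 m.py
```

```text
time: 4.62
tool_pos: [594.2, 68.3, 10.0]
tcp_rot: [180.0, 0.1, 177.5]
ft_force: [0.1, -0.1, 0.1]
finger_gap: 27.2
grip_force: 40.1
time: 5.5
tool_pos: [595.8, 68.3, 122.7]
tcp_rot: [180.0, 0.4, 177.5]
ft_force: [-0.0, -0.1, 0.1]
finger_gap: 42.6
grip_force: 0.0
gg [14.1, 5.11, -0.01, 0.003, 0.002, 2.112] [14.1, 5.11, -0.01, -0.001, 0.003, -1.03] [ 1.63921969e+00  1.14504399e+01  9.26680320e+01  1.86641326e-03
  7.57043912e+01 -8.58499382e+01]
yg [189, 209, 6, 28, 111] c [436.4 235. ] mean [442.6 233.7] size 56.7 10.5 long axis 2.0
yb [354, 200, 24, 24, 308] c [ 461.4 -126.5] mean [ 461.7 -126.2] size 45.5 30.2 long axis 44.4
gg [228, 200, 34, 30, 995] c [454.  125.2] mean [453.3 124.6] size 69.1 60.9 long axis 90.6
gb [416, 216, 28, 23, 392] c [ 429.1 -263.6] mean [ 429.1 -262.9] size 51.3 36.9 long axis 112.4
wg [291, 212, 34, 34, 1156] c [425.4  -5.9] mean [425.3  -5.7] size 68.8 68.5 long axis 90.1
bottle cap (272,185) [[507.8  67.5  60. ]]
grey centre [644.1 218.3] len 164.5 w 117.4 119.8 yaw 2.1
yellow centre [624.2  66.6] len 164.1 w 117.3 120.5 yaw -2.5
white centre [622.5 -67.3] len 164.8 w 118.8 120.3 yaw -2.4
scrap centre [ 641.8 -215.7] len 163.5 w 123.7 121.4 yaw -0.3
```

The yellow plug is down. White is next, with only a small turn.

```bash
python3 -c "
from h import *
print(go([423.6,-4.9,120],153.1))"
```

```text
[16.74, -8.06, -0.02, 0.001, 0.003, 0.426]
```

```bash
python3 -m handwheel '{"series": [[[5.6,-2.7,0,0,0,0.142,0.6],[11.2,-5.4,0,0,0,0.284,0.6],[16.7,-8.1,0,0,0,0.426,0.6],[16.7,-8.1,0,0,0,0.426,0.6],[16.7,-8.1,0,0,0,0.426,0.6],[16.7,-8.1,0,0,0,0.426,0.6]]]}' 40
python3 - <<'E'
from h import *
d=eyes.snapshot("wrist");hsv=cv2.cvtColor(d["img"],cv2.COLOR_RGB2HSV)
m=((hsv[...,1]<50)&(hsv[...,2]>150)).astype(np.uint8);m[270:]=0
k,l,st,ce=cv2.connectedComponentsWithStats(m);p=w2px(d,[[423.6,-4.9,10]])[0]
i=1+np.argmin(np.linalg.norm(ce[1:]-p,axis=1)+1e4*(st[1:,4]<300));ys,xs=np.where(l==i)
(c,s,t)=cv2.minAreaRect(px2w(d,np.c_[xs,ys],18)[:,:2].astype(np.float32))
print(p,ce[i],c,s,t); print(go([423.6,-4.9,4],153.1))
cv2.imwrite("pics/w3.png",d["img"][:,:,::-1])
E
```

```text
time: 6.3
tool_pos: [424.0, -5.2, 118.9]
tcp_rot: [180.0, 0.0, 153.1]
ft_force: [0.0, -0.4, 0.3]
finger_gap: 51.4
grip_force: 0.0
[275.24698385 202.1606911 ] [274.33616299 203.62139219] (422.2688293457031, -4.903598785400391) (25.50982093811035, 37.77610397338867) 61.0299186706543
[0.04, 0.0, 11.49, 0.0, 0.0, 0.001]
```

```bash
python3 -m handwheel '{"series": [[[0.1,0,5,0,0,0.03,0.6],[0.1,0,8,0,0,0.03,0.6],[0.1,0,10.5,0,0,0.03,0.6],[0.1,0,11.5,0,0,0.03,0.6],[0.1,0,11.5,0,0,0.03,0.6],[0.1,0,11.5,0,0,0.03,0],[0.1,0,11.5,0,0,0.03,0],[0.1,0,11.5,0,0,0.03,0],[0.1,0,11.5,0,0,0.03,0],[0.1,0,11.5,0,0,0.03,0]]]}' 40
python3 -c "
from h import *
s=status.sense()
a=np.radians(-2.4); c=np.array([622.5,-67.3])+np.array([np.cos(a),np.sin(a)])*-30
print(c,s['joint_pos']); z=s['tool_pos'][2]
print(go([*c,120],177.6)); print(go([*c,z+4],177.6))"
```

```text
time: 7.6
tool_pos: [423.4, -5.1, 5.2]
tcp_rot: [179.9, 0.1, 151.4]
ft_force: [0.0, 2.2, 5.9]
finger_gap: 25.2
grip_force: 40.3
[592.5263151  -66.04373039] [-7.63929927e+00 -6.19357568e+00  1.24304467e+02  5.87120272e-03
  6.17275301e+01 -6.90032344e+01]
[-17.8, 2.77, -11.43, 0.0, 0.003, -0.458]
[-17.77, 2.76, -0.35, 0.0, 0.003, -0.458]
```

```bash
python3 -m handwheel '{"series": [[[0,0,-3,0,0,0,0],[0,0,-8,0,0,0,0],[0,0,-11.4,0,0,0,0],[-6,0.9,-11.4,0,0,-0.15,0],[-12,1.9,-11.4,0,0,-0.3,0],[-17.8,2.8,-11.4,0,0,-0.458,0],[-17.8,2.8,-11.4,0,0,-0.458,0],[-17.8,2.8,-11.4,0,0,-0.458,0],[-17.8,2.8,-11.4,0,0,-0.458,0],[-17.8,2.8,-11.4,0,0,-0.458,0]]]}' 40
python3 -c "
from h import *
print(go([592.5,-66,9],177.6))"
```

```text
time: 8.85
tool_pos: [591.3, -65.3, 118.9]
tcp_rot: [-180.0, 0.1, 177.6]
ft_force: [-0.5, 1.0, 0.6]
finger_gap: 25.0
grip_force: 39.5
[-0.11, -0.07, 10.99, -0.0, 0.002, 0.0]
```

```bash
python3 -m handwheel '{"series": [[[-0.1,-0.1,5,0,0,0,0],[-0.1,-0.1,8,0,0,0,0],[-0.1,-0.1,10,0,0,0,0],[-0.1,-0.1,10.7,0,0,0,0],[-0.1,-0.1,10.95,0,0,0,0],[-0.1,-0.1,10.95,0,0,0,0],[-0.1,-0.1,10.95,0,0,0,0],[-0.1,-0.1,10.95,0,0,0,0]]]}' 40
python3 -m handwheel '{"series": [[[0,0,0,0,0,0,0.5],[0,0,0,0,0,0,0.5],[0,0,0,0,0,0,0.5],[0,0,-3,0,0,0,0.5],[0,0,-8,0,0,0,0.5],[0,0,-11,0,0,0,0.5],[0,0,-11,0,0,0,0.5]]]}' 40
python3 - <<'E'
from h import *
d=eyes.snapshot("wrist");cv2.imwrite("pics/w4.png",d["img"][:,:,::-1])
print("gb",go([429.3,-263.8,120],113.3),status.sense()["joint_pos"])
E
```

```text
time: 9.85
tool_pos: [593.4, -66.9, 9.3]
tcp_rot: [-180.0, 0.1, 177.6]
ft_force: [-0.3, 0.9, 3.1]
finger_gap: 25.3
grip_force: 39.9
time: 10.72
tool_pos: [595.0, -67.2, 122.0]
tcp_rot: [-179.9, 0.4, 177.6]
ft_force: [0.2, 0.1, 0.4]
finger_gap: 42.8
grip_force: 0.0
gb [15.59, -20.36, -0.07, 0.001, 0.003, 1.122] [-1.13493966e+01  1.13652092e+01  9.28417874e+01  4.39067304e-04
  7.56323690e+01 -9.89537078e+01]
```

View pics/w4.png

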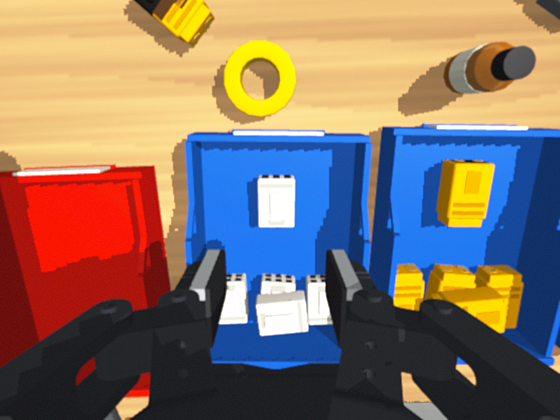

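The white housing lies flat at (276,202) and the yellow one at (466,194), each on the clear floor of its own bin. The bottle is upright at (490,68). The charred grey one is next.

```bash
python3 -m handwheel '{"series": [[[4,-5.1,0,0,0,0.17,0.7],[8,-10.2,0,0,0,0.34,0.7],[12,-15.3,0,0,0,0.51,0.7],[15.6,-20.4,0,0,0,0.68,0.7],[15.6,-20.4,0,0,0,0.85,0.7],[15.6,-20.4,0,0,0,1.02,0.7],[15.6,-20.4,0,0,0,1.122,0.7],[15.6,-20.4,0,0,0,1.122,0.7],[15.6,-20.4,0,0,0,1.122,0.7],[15.6,-20.4,0,0,0,1.122,0.7]]]}' 40
python3 - <<'E'
from h import *
d=eyes.snapshot("wrist");cv2.imwrite("pics/w5.png",d["img"][:,:,::-1])
u=np.array([np.cos(np.radians(113.3)),np.sin(np.radians(113.3))]);v=np.array([-u[1],u[0]]);o=np.array([429.3,-263.8])
print(w2px(d,[[*(o+a*24*u+b*18.5*v),16] for a,b in [(1,1),(1,-1),(-1,-1),(-1,1)]]).round())
print(go([429.3,-263.8,4],113.3))
E
```

```text
time: 12.02
tool_pos: [428.1, -263.8, 117.9]
tcp_rot: [-180.0, -0.0, 113.4]
ft_force: [-0.3, 0.4, -0.2]
finger_gap: 59.8
grip_force: 0.0
[[250. 173.]
 [303. 173.]
 [302. 238.]
 [251. 238.]]
[-0.04, 0.11, 11.4, -0.0, -0.0, 0.002]
```

View pics/w5.png

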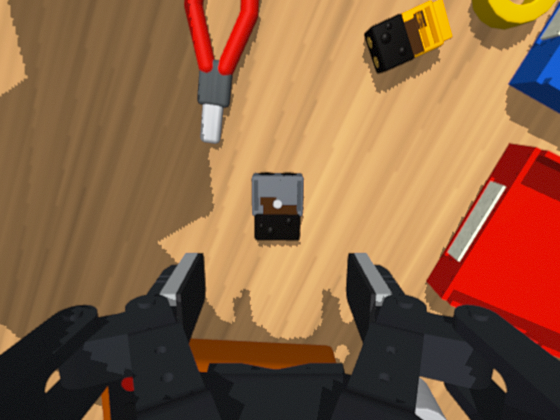

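The charred grey housing sits at (277,207), black end down. It spans 251–303 × 173–241, against a predicted 250–303 × 173–238, so I'll grip it.

```bash
python3 -m handwheel '{"series": [[[0,0.1,5,0,0,0,0.7],[0,0.1,8,0,0,0,0.7],[0,0.1,10.5,0,0,0,0.7],[0,0.1,11.4,0,0,0,0.7],[0,0.1,11.4,0,0,0,0.7],[0,0.1,11.4,0,0,0,0],[0,0.1,11.4,0,0,0,0],[0,0.1,11.4,0,0,0,0],[0,0.1,11.4,0,0,0,0],[0,0.1,11.4,0,0,0,0]]]}' 40
python3 -c "
from h import *
s=status.sense()
c=np.array([641.8+32,-215.7])
z=s['tool_pos'][2]
print(s['joint_pos'],go([*c,120],179.7)); print(go([*c,z+4],179.7))"
```

```text
time: 13.32
tool_pos: [430.3, -264.5, 5.9]
tcp_rot: [179.9, 0.1, 113.3]
ft_force: [0.0, 0.1, 6.9]
finger_gap: 35.4
grip_force: 40.7
[-3.73958828e+01  6.47963871e+00  1.11507879e+02  2.15427649e-03
  6.18438118e+01 -6.07213714e+01] [-5.19, 24.31, -11.36, -0.0, 0.003, -1.158]
[-5.16, 24.29, -0.35, -0.0, 0.003, -1.158]
```

```bash
python3 -m handwheel '{"series": [[[0,0,-3,0,0,0,0],[0,0,-8,0,0,0,0],[0,0,-11.4,0,0,-0.1,0],[-1,5,-11.4,0,0,-0.27,0],[-2,10,-11.4,0,0,-0.44,0],[-3,15,-11.4,0,0,-0.61,0],[-4,20,-11.4,0,0,-0.78,0],[-5.2,24.3,-11.4,0,0,-0.95,0],[-5.2,24.3,-11.4,0,0,-1.1,0],[-5.2,24.3,-11.4,0,0,-1.158,0],[-5.2,24.3,-11.4,0,0,-1.158,0],[-5.2,24.3,-11.4,0,0,-1.158,0]]]}' 40
python3 - <<'E'
from h import *
print(go([673.8,-215.7,9.5],179.7))
d=eyes.snapshot("wrist");cv2.imwrite("pics/w6.png",d["img"][:,:,::-1])
E
```

```text
time: 14.82
tool_pos: [672.8, -215.3, 118.5]
tcp_rot: [-180.0, 0.0, 179.6]
ft_force: [-0.7, -0.1, -0.1]
finger_gap: 35.4
grip_force: 40.3
[-0.1, -0.04, 10.9, -0.0, 0.0, -0.002]
```

View pics/w6.png

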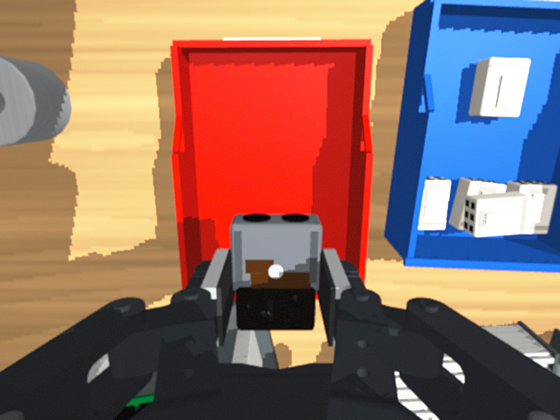

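The charred grey housing is centred between the red bin's walls at (277,270) and well clear of the back wall, so I'll lower it.

```bash
python3 -m handwheel '{"series": [[[-0.1,0,5,0,0,0,0],[-0.1,0,8,0,0,0,0],[-0.1,0,10,0,0,0,0],[-0.1,0,10.7,0,0,0,0],[-0.1,0,10.9,0,0,0,0],[-0.1,0,10.95,0,0,0,0],[-0.1,0,10.95,0,0,0,0],[-0.1,0,10.95,0,0,0,0]]]}' 40
python3 -m handwheel '{"series": [[[0,0,0,0,0,0,0.6],[0,0,0,0,0,0,0.6],[0,0,0,0,0,0,0.6],[0,0,-3,0,0,0,0.6],[0,0,-8,0,0,0,0.6],[0,0,-11,0,0,0,0.6],[0,0,-11,0,0,0,0.6]]]}' 40
python3 - <<'E'
from h import *
print("yb",go([461.4,-126.5,120],44.4),status.sense()["joint_pos"])
E
```

```text
time: 15.88
tool_pos: [674.7, -215.5, 10.0]
tcp_rot: [-180.0, 0.1, 179.7]
ft_force: [-0.4, -0.4, 3.2]
finger_gap: 35.7
grip_force: 40.7
time: 16.75
tool_pos: [676.2, -216.1, 123.2]
tcp_rot: [-179.9, 0.4, 179.7]
ft_force: [-0.7, 0.3, -1.0]
finger_gap: 50.8
grip_force: 0.0
yb [21.53, 8.84, 0.16, 0.006, 0.006, 2.361] [-2.18614894e+01  2.76514474e+01  7.23781292e+01  1.49981915e-03
  7.95722622e+01 -1.11529533e+02]
```

```bash
python3 -m handwheel '{"series": [[[3,1.2,0,0,0,0.18,0.6],[6,2.4,0,0,0,0.36,0.6],[9,3.6,0,0,0,0.54,0.6],[12,4.8,0,0,0,0.72,0.6],[15,6,0,0,0,0.9,0.6],[18,7.2,0,0,0,1.08,0.6],[21.5,8.8,0,0,0,1.26,0.6],[21.5,8.8,0,0,0,1.44,0.6],[21.5,8.8,0,0,0,1.62,0.6],[21.5,8.8,0,0,0,1.8,0.6],[21.5,8.8,0,0,0,1.98,0.6],[21.5,8.8,0,0,0,2.1,0.6]]]}' 40
python3 -c "
from h import *
print(go([461.4,-126.5,120],44.4))"
```

```text
time: 18.25
tool_pos: [458.5, -125.6, 117.3]
tcp_rot: [-179.9, 0.0, 59.1]
ft_force: [-0.1, 0.1, 0.2]
finger_gap: 51.2
grip_force: 0.0
[0.07, 0.3, -0.27, -0.002, 0.001, 0.256]
```

```bash
python3 -m handwheel '{"series": [[[0.1,0.25,0,0,0,0.15,0.6],[0.1,0.25,0,0,0,0.256,0.6],[0.1,0.25,0,0,0,0.256,0.6],[0.1,0.25,0,0,0,0.256,0.6]]]}' 40
python3 - <<'E'
from h import *
d=eyes.snapshot("wrist");cv2.imwrite("pics/w7.png",d["img"][:,:,::-1])
u=np.array([np.cos(np.radians(44.4)),np.sin(np.radians(44.4))]);v=np.array([-u[1],u[0]]);o=np.array([461.4,-126.5])
print(w2px(d,[[*(o+a*23*u+b*14*v),20] for a,b in [(1,1),(1,-1),(-1,-1),(-1,1)]]).round())
print(go([461.4,-126.5,4],44.4))
E
```

```text
time: 18.75
tool_pos: [461.5, -126.2, 118.1]
tcp_rot: [-179.9, 0.0, 44.8]
ft_force: [-0.6, 0.2, 0.2]
finger_gap: 51.3
grip_force: 0.0
[[255. 175.]
 [296. 176.]
 [294. 239.]
 [256. 238.]]
[-0.04, 0.01, 11.43, -0.001, 0.0, 0.007]
```

View pics/w7.png

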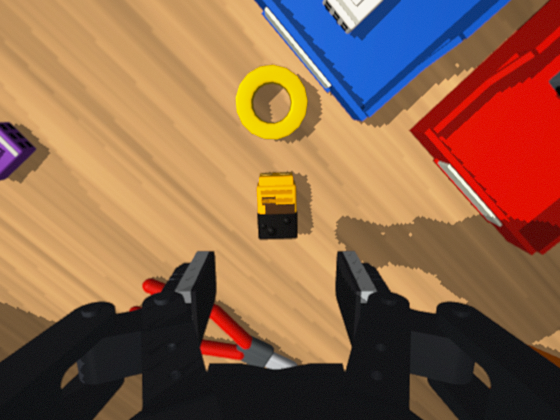

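The charred yellow plug is at (277,206), spanning 257–298 × 172–240 against a predicted 255–296 × 175–239. The ring at (271,102) and the pliers are clear of the fingers.

```bash
python3 -m handwheel '{"series": [[[0,0.05,5,0,0,0,0.6],[0,0.05,8,0,0,0,0.6],[0,0.05,10.5,0,0,0,0.6],[0,0.05,11.4,0,0,0,0.6],[0,0.05,11.4,0,0,0,0.6],[0,0.05,11.4,0,0,0,0],[0,0.05,11.4,0,0,0,0],[0,0.05,11.4,0,0,0,0],[0,0.05,11.4,0,0,0,0],[0,0.05,11.4,0,0,0,0]]]}' 40
python3 -c "
from h import *
s=status.sense()
c=np.array([641.8-36,-215.7])
z=s['tool_pos'][2]
print(s['joint_pos'],go([*c,120],-0.3)); print(go([*c,z+4],-0.3))"
```

```text
time: 20.05
tool_pos: [463.7, -127.2, 6.3]
tcp_rot: [179.9, -0.1, 44.7]
ft_force: [-0.8, -0.2, 6.4]
finger_gap: 27.1
grip_force: 40.7
[-2.14543663e+01  2.85322928e+00  1.15325785e+02  4.30570358e-04
  6.16604063e+01  2.38611414e+01] [3.89, 16.31, -11.32, 0.002, -0.002, 0.785]
[3.88, 16.28, -0.35, 0.002, -0.002, 0.785]
```

```bash
python3 -m handwheel '{"series": [[[0,0,-3,0,0,0,0],[0,0,-8,0,0,0,0],[0,0,-11.3,0,0,0.1,0],[1.2,5,-11.3,0,0,0.27,0],[2.4,10,-11.3,0,0,0.44,0],[3.9,16.3,-11.3,0,0,0.61,0],[3.9,16.3,-11.3,0,0,0.785,0],[3.9,16.3,-11.3,0,0,0.785,0],[3.9,16.3,-11.3,0,0,0.785,0],[3.9,16.3,-11.3,0,0,0.785,0]]]}' 40
python3 - <<'E'
from h import *
print(go([605.8,-215.7,9.8],-0.3))
d=eyes.snapshot("wrist");cv2.imwrite("pics/w8.png",d["img"][:,:,::-1])
E
```

```text
time: 21.3
tool_pos: [604.5, -214.9, 118.7]
tcp_rot: [180.0, -0.1, -0.2]
ft_force: [-0.5, 0.2, -0.9]
finger_gap: 26.9
grip_force: 39.9
[0.12, 0.08, 10.89, 0.0, -0.001, 0.003]
```

View pics/w8.png

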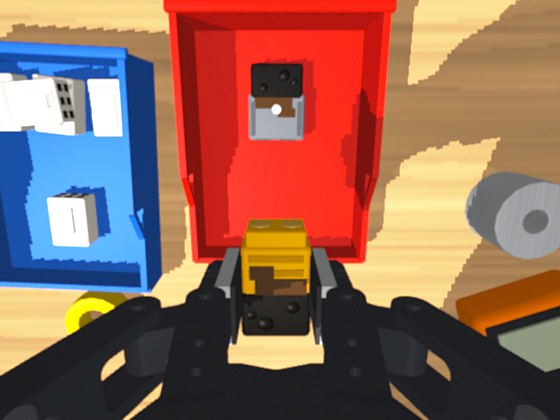

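The charred grey housing lies flat at the back of the red bin at (276,103). The charred yellow one is held in line over the front half, and with perspective allowed for, it ends about 17 mm inside the lip. I'll lower it.

```bash
python3 -m handwheel '{"series": [[[0.1,0.05,5,0,0,0,0],[0.1,0.05,8,0,0,0,0],[0.1,0.05,10,0,0,0,0],[0.1,0.05,10.7,0,0,0,0],[0.1,0.05,10.9,0,0,0,0],[0.1,0.05,10.95,0,0,0,0],[0.1,0.05,10.95,0,0,0,0],[0.1,0.05,10.95,0,0,0,0]]]}' 40
python3 -m handwheel '{"series": [[[0,0,0,0,0,0,0.55],[0,0,0,0,0,0,0.55],[0,0,0,0,0,0,0.55],[0,0,-3,0,0,0,0.55],[0,0,-8,0,0,0,0.55],[0,0,-11,0,0,0,0.55],[0,0,-11,0,0,0,0.55]]]}' 40
python3 - <<'E'
from h import *
print("gg",go([455.7,125.5,120],56.5),status.sense()["joint_pos"])
E
```

```text
time: 22.35
tool_pos: [606.7, -216.1, 10.4]
tcp_rot: [179.9, -0.1, -0.3]
ft_force: [-3.7, 2.3, 6.9]
finger_gap: 26.9
grip_force: 40.7
time: 23.22
tool_pos: [608.1, -216.8, 122.4]
tcp_rot: [179.8, -0.4, -0.3]
ft_force: [0.1, 0.1, -0.1]
finger_gap: 47.4
grip_force: 0.0
gg [-15.42, -34.15, 0.05, 0.006, -0.004, -0.991] [-2.41699267e+01  1.81083156e+01  8.45926615e+01 -5.11757349e-04
  7.69090441e+01  6.61278877e+01]
```

```bash
python3 -m handwheel '{"series": [[[-2.2,-4.9,0,0,0,-0.14,0.58],[-4.4,-9.8,0,0,0,-0.28,0.58],[-6.6,-14.7,0,0,0,-0.42,0.58],[-8.8,-19.6,0,0,0,-0.56,0.58],[-11,-24.5,0,0,0,-0.7,0.58],[-13.2,-29.4,0,0,0,-0.84,0.58],[-15.4,-34.1,0,0,0,-0.991,0.58],[-15.4,-34.1,0,0,0,-0.991,0.58],[-15.4,-34.1,0,0,0,-0.991,0.58],[-15.4,-34.1,0,0,0,-0.991,0.58],[-15.4,-34.1,0,0,0,-0.991,0.58]]]}' 40
python3 - <<'E'
from h import *
d=eyes.snapshot("wrist");cv2.imwrite("pics/w9.png",d["img"][:,:,::-1])
u=np.array([np.cos(np.radians(56.5)),np.sin(np.radians(56.5))]);v=np.array([-u[1],u[0]]);o=np.array([455.7,125.5])
print(w2px(d,[[*(o+a*24*u+b*18.5*v),16] for a,b in [(1,1),(1,-1),(-1,-1),(-1,1)]]).round())
print(go([455.7,125.5,4],56.5))
E
```

```text
time: 24.6
tool_pos: [453.8, 125.1, 118.1]
tcp_rot: [-180.0, 0.0, 56.4]
ft_force: [0.2, -0.0, -0.0]
finger_gap: 49.3
grip_force: 0.0
[[250. 171.]
 [303. 171.]
 [302. 236.]
 [252. 236.]]
[0.13, 0.14, 11.42, -0.0, 0.0, -0.002]
```

View pics/w9.png

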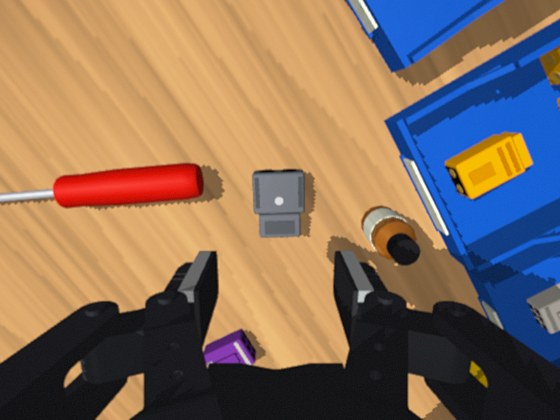

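The sound grey housing is at (278,203), spanning 252–305 × 170–238 against a predicted 250–303 × 171–236. The bottle's base starts at about x=362 px, roughly 40 mm away, so the fingers clear it. I'll grip.

```bash
python3 -m handwheel '{"series": [[[0.1,0.15,5,0,0,0,0.58],[0.1,0.15,8,0,0,0,0.58],[0.1,0.15,10.5,0,0,0,0.58],[0.1,0.15,11.4,0,0,0,0.58],[0.1,0.15,11.4,0,0,0,0.58],[0.1,0.15,11.4,0,0,0,0],[0.1,0.15,11.4,0,0,0,0],[0.1,0.15,11.4,0,0,0,0],[0.1,0.15,11.4,0,0,0,0],[0.1,0.15,11.4,0,0,0,0]]]}' 40
python3 -c "
from h import *
s=status.sense()
a=np.radians(2.1); c=np.array([644.1,218.3])+np.array([np.cos(a),np.sin(a)])*-30
z=s['tool_pos'][2]
print(c,s['joint_pos'],go([*c,130],2.1)); print(go([*c,z+4],2.1))"
```

```text
time: 25.9
tool_pos: [456.6, 126.3, 5.7]
tcp_rot: [179.9, -0.1, 56.5]
ft_force: [-1.1, -0.9, 7.0]
finger_gap: 35.7
grip_force: 40.6
[614.12014819 217.20068874] [ 9.25811647e+00  1.85320514e+00  1.16440677e+02 -4.93316926e-03
  6.15646402e+01  4.27803771e+01] [16.3, 8.14, -12.39, 0.001, -0.002, 0.949]
[16.28, 8.12, -0.36, 0.001, -0.002, 0.949]
```

```bash
python3 -m handwheel '{"series": [[[0,0,-3,0,0,0,0],[0,0,-8,0,0,0,0],[0,0,-12,0,0,0,0],[3,1.5,-12,0,0,0.17,0],[7,3.5,-12,0,0,0.34,0],[11,5.5,-12,0,0,0.51,0],[16.3,8.1,-12,0,0,0.68,0],[16.3,8.1,-12,0,0,0.85,0],[16.3,8.1,-12,0,0,0.949,0],[16.3,8.1,-12,0,0,0.949,0],[16.3,8.1,-12,0,0,0.949,0]]]}' 40
python3 - <<'E'
from h import *
print(go([614.1,217.2,9.4],2.1))
E
```

```text
time: 27.28
tool_pos: [612.7, 217.2, 124.5]
tcp_rot: [-180.0, -0.0, 2.2]
ft_force: [0.5, -1.1, -0.3]
finger_gap: 35.5
grip_force: 40.2
[0.13, 0.01, 11.51, -0.0, -0.0, 0.002]
```

```bash
python3 -m handwheel '{"series": [[[0.1,0,5,0,0,0,0],[0.1,0,8,0,0,0,0],[0.1,0,10.5,0,0,0,0],[0.1,0,11.3,0,0,0,0],[0.1,0,11.5,0,0,0,0],[0.1,0,11.55,0,0,0,0],[0.1,0,11.55,0,0,0,0],[0.1,0,11.55,0,0,0,0]]]}' 40
python3 -m handwheel '{"series": [[[0,0,0,0,0,0,0.6],[0,0,0,0,0,0,0.6],[0,0,0,0,0,0,0.6],[0,0,-3,0,0,0,0.6],[0,0,-8,0,0,0,0.6],[0,0,-14,0,0,0,0.6],[-8,0,-18,0,0,0,0.6],[-16,0,-18,0,0,0,0.6],[-22,0,-18,0,0,0,0.6],[-22,0,-18,0,0,0,0.6],[-22,0,-18,0,0,0,0.6]]]}' 40
python3 - <<'E'
from h import *
s=eyes.snapshot("scene");d=eyes.snapshot("top")
cv2.imwrite("pics/s9.png",s["img"][100:360,80:400,::-1].repeat(2,0).repeat(2,1));cv2.imwrite("pics/t9.png",d["img"][75:305,110:450,::-1].repeat(2,0).repeat(2,1))
print(status.sense()["time"])
E
```

```text
time: 28.28
tool_pos: [614.5, 217.5, 9.8]
tcp_rot: [-180.0, -0.1, 2.1]
ft_force: [0.2, -1.2, 2.7]
finger_gap: 35.9
grip_force: 40.5
time: 29.65
tool_pos: [391.9, 209.3, 188.9]
tcp_rot: [-180.0, -0.0, 2.2]
ft_force: [0.1, 1.4, 0.5]
finger_gap: 51.2
grip_force: 0.0
29.75
```

View pics/t9.png

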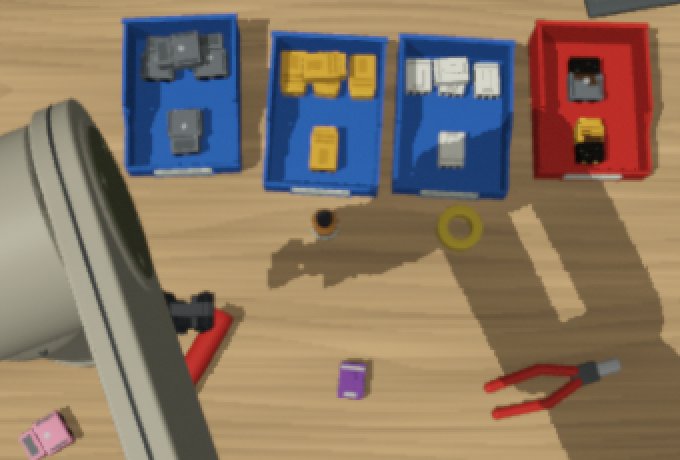

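View pics/s9.png

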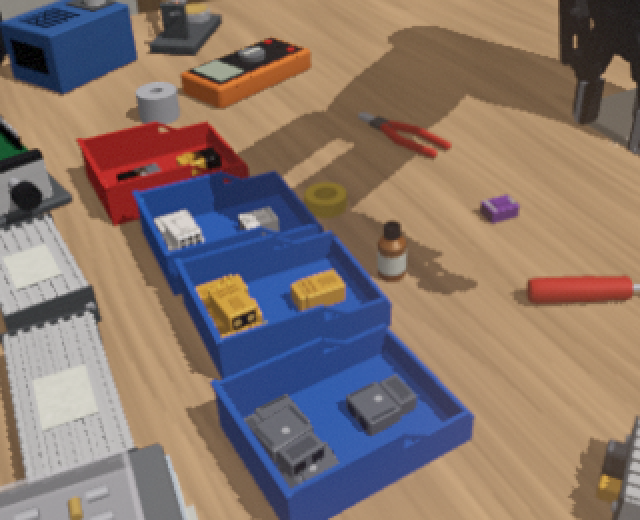

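All five lie flat. In the top view grey is at (185,130), yellow (323,148), white (452,150), and both charred ones are in the red bin at (585,80) and (590,140). The bottle stands upright at its original place (324,222), and the gripper is clear, so I'll hand in.

```bash
python3 -c "
from bench import r
print(r.hand_in())"
```

```text
the job is handed in; nothing more can be done
None
```

The job is handed in at about 30 s: the last pictures show the three sound housings flat in their own bins, both charred ones in the scrap bin, and the flux bottle still standing in its place; the judge's verdict was not returned.

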